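# Gauge the depth of a tube-block bore and log the reading

## Robot

A 6-joint arm with a two-finger parallel gripper is mounted at the origin on the work surface. World frame = base frame: x ahead of the robot, y to its left, z up, the work surface at z = 0. Lengths are in m, angles in degrees, forces in N, time in s.
With the tool pointing down it reaches from about 0.3 to 0.75 m from the base axis. Payload 8.5 kg.
Tool frame: the origin (TCP) lies on the centre line of the jaws, within the pads' length; the fingertips stand 19 mm ahead of it and the grasp point (between the pads) is the TCP (env.tcp_to_tips is the z of the fingertips in the tool frame, in m); z points along the fingers, y is the line along which they close (so a half turn about z gives the same grasp; the last joint's range is limited). The gripper opens to 85 mm and grips with 20 to 120 N. Pads are 22 mm wide; open, the fingers measure 114 mm over their backs; the gripper's body (76 mm by 85 mm) begins 54 mm behind the grasp point. The pads swing forward as they close: fully open they stand 13 mm farther back than shut.
Start: joints at [-77.825, 21.807, 74.336, -0, 83.858, -12.336], TCP at [0.228, -0.5, 0.25] pointing down, gripper open.
Joint ranges: [-178.18, 178.18], [-50.72, 133.34], [12.68, 142.11], [-81.47, 261.47], [9.98, 163.14], [-165.26, 165.26]. Speed limits (degrees/s): [136.94, 136.94, 180, 180, 180, 180].

## Interface

Orientations are given as a 3x3 rotation matrix whose columns are the frame's x, y, z axes.
In Python, from rig import env gives the robot as it stands.
- The arm moves only by the tool servo_tool, never from a script. Its argument "steps" is a list of rows, each an object of numbers: "tx", "ty", "tz": the shift along the world's x, y, z in cm; "yaw": the turn about the world's z in degrees; "claw": the finger opening in cm, from 0 to 8.54. In form: [{"tx": .., "ty": .., "tz": .., "yaw": .., "claw": ..}, ...]. A call has 1 to 20 rows; each row shifts and turns the commanded pose from where the row before left it; what a row does not reach is not made up. A row lasts 1/10 s, in which the tool goes at most 50 mm and 8.59 degrees, less where a joint would pass 70% of its speed; a pose out of reach is approached as far as the arm can. A call with a gripper value outside its range is refused whole. The fingers move at their own pace and stop on an object; "newtons" is the grip in N (left out, the last holds). Time passes only in rows, so rows that do not move let the fingers close. It gives the time, the measured TCP pose, the force, the opening and the grip force at its end, in the units of the state.
- env.observe(): the state, without advancing time (a new reading comes with each control period).
- env.get_image(name): name is "scene" or "side" or "wrist"; returns (picture, depth): 420x560x3 uint8, red, green, blue; 420x560 float32, m along the optical axis (not along the pixel's ray), 0 where there is no reading.
- env.camera_model(name): a dict with "fovy" (degrees; the focal length in pixels is half the picture's height over the tangent of half this angle, whatever the lens; pixels are square), "cx", "cy" (the principal point, pixels), "T" (4x4, takes a point from camera to world coordinates). Camera axes: x right, y down, z forward; pixel columns grow to the right and rows downward; lengths in m; the calibration is good to about 2 mm. A picture is of the moment at which its call begins: read the wrist's pose just before it. camera_model takes no time and is no camera call; for the wrist camera it gives the pose at the moment of the call.
- env.close_job(): hands the job in; it is judged then, once.
The state is a dict: "time_s": time; "q": joint angles; "qvel": joint speeds; "joint_efforts": joint torques, N m; "position": TCP position; "tool_rot": TCP orientation; "ft_force": force on the tool from outside, world axes, zero at the start; "wrist_torque": the same for the moment, N m; "grip_width": finger opening in m; "gripper_force": force on a finger pad.
Only numpy, scipy, OpenCV 4.12 (cv2) and the standard library are available. Lean on these libraries where they do the work, as an engineer would, in place of code of your own. Each camera call takes 0.05 s, during which the arm holds its last target. There are 200 camera calls.

## Task

Take the black-knobbed steel depth rod out of the tool rack and push it down the blue-ringed bore of the tube block, gently, until it is fully home on the hidden, cushioned floor (spring balls in the bore drag on it well before that), and leave it standing there. Then set the orange reading slide in front of the block to the length of rod that still stands out above the block's top face, in millimetres, and let go; leave the other things where they are.

Things in the scene. Friction and masses are not known exactly. Their poses are not given: they have to be found in the camera images.
- block: Fixture fixed on the bench, place and yaw vary: white plate 260 (x) x 200 (y) x 10 mm with an aluminium tube block 70 x 150 x 70 mm centred at x = +70 mm, its top face 80 mm above the bench. Origin: centre of the plate's underside, z up. Blue-ringed bore in the block's middle, capped tubes (19 mm wide, to 96 mm above the bench) at y = +-50 mm. Slide track along y at x = -90 mm, a tick every 10 mm.
- bore_mouth (a point): Centre of the bore's mouth in the block's top face, axes as block. Bore vertical, 15.5 mm wide; hidden floor 25 to 55 mm deep, new every time, given by no pose. From 10 to 20 mm deep on, two spring balls (+y, -y sides) drag on the rod: 5 to 11 N, more than its weight. The floor has a springy cushion: the force climbs by 2.5 N/mm over 4 mm, then sharply. Keep the tip below 30 N.
- rod: Loose steel depth rod, 130 to 190 g, 125 mm long, upright in one of the rack's holes at the start. Origin: end face of the tip; z along the rod to the knob. Shaft 14 mm wide, the lowest 11 mm tapering to a nub 6 mm wide; on top a black round knob 24 mm wide, 25 mm tall (100 to 125 mm from the tip), the place to grip.
- rod_tip: The 6 mm nub at the rod's lower end, part of the rod; same origin and axes as rod. Only this part can touch the bore's floor. Opening the fingers can draw the rod up by 1 to 2 mm: pressed well into the cushion, it still rests on it; hardly pressed, it may come off.
- rod_top (a point): Centre of the rod's top face (top of the black knob), 125 mm above the tip. Its height over bore_mouth is the length that stands out: 66 to 100 mm when the rod is home. The cushion may stay pressed in by up to 4 mm; the length is read as the rod finally stands.
- slide (a joint): Reading slide: orange block 24 (x) x 16 (y) x 32 mm on a black foot 26 x 26 x 6 mm with a red pointer. The value in m is the reading: 0 at the -y end, growing toward +y of block to 0.120 (120 mm). It takes about 2 N to slide and stays where left. Starts at 0 to 0.040.
- slide_grip (a point): Point on the slide 46.5 mm above the bench, 12 mm below the top of its orange block: pinch it across its 16 mm width, fingers closing along y of block. Below it are the foot (to 26.5 mm above the bench), the track (to 20 mm) and the plate (to 10 mm).
- reading_check (a point): Unseen point for judging only, moving with the slide: 125 mm below the level of the block's top face and as far to +y of the bore's axis as the slide reads; its z axis slopes at 45 degrees between up and +y of block. With the rod home, the rod origin's z in this frame is (exposed length - reading) / 1.414.
- rack: White tool rack fixed on the bench, place and yaw vary: 70 (x) x 190 (y) x 45 mm, origin at the centre of its underside. Three holes 16.5 mm wide and 35 mm deep at y = -60, 0, +60 mm hold the depth rod and two other tools in any order; a tool's foot stands 10 mm above the bench.
- probe: Bystander in the rack: aluminium probe with a red knob 22 mm wide, 115 mm tall. Leave it.
- driver: Bystander in the rack: dark rod with a yellow handle 20 mm wide, 110 mm tall. Leave it.
- tube_a: Bystander: capped tube, blue cap, standing in the block's -y well, 86 mm long. Leave it.
- tube_b: Bystander: capped tube, green cap, standing in the block's +y well. Leave it.
- flask: Bystander: clear culture flask lying flat, 110 x 75 x 36 mm, blue cap. Leave it.
- jar: Bystander: amber jar, 60 mm wide, 100 mm tall. Leave it.
- objective: Bystander: microscope objective standing upright, 34 mm wide, 50 mm tall. Leave it.
- tipbox: Bystander: blue pipette-tip box with a clear lid, 122 x 87 x 72 mm. Leave it.

How it is judged:
By the outcome, as a careful person would: the job done as asked, in the order asked, and still so for the second after the job is handed in, with the robot touching nothing.
It also fails if it takes over 66 s, if anything falls off the work surface, if the arm or the gripper's body presses on something with over 40 N, if the wrist force passes 120 N, or if a joint passes its speed limit or range.

## Working session

There is one attempt and no reset: what is moved stays moved. The work goes in short steps, Python scripts to look and compute and a tool call to move; the robot and the scene stay as the last step left them, time stands still between calls to the robot, and variables do not carry over. Pictures are saved under pics/ and viewed, at most 10 in all, crops included, and the job is handed in when it is done.

Besides the shell and the picture viewer there is one more tool, called as name(argument=value, ...) on one line, values as JSON. servo_tool: Moves the arm, as the interface text tells. Its arguments: {"type":"object","properties":{"steps":{"type":"array"},"newtons":{"type":"number"}},"required":["steps"]}

```bash
mkdir -p pics; ls; cat > h.py <<'E'
from rig import env
import numpy as np, cv2
def grab(n):
    m=env.camera_model(n); p,d=env.get_image(n)
    f=p.shape[0]/2/np.tan(np.radians(m["fovy"])/2)
    v,u=np.mgrid[:p.shape[0],:p.shape[1]]
    P=np.stack([(u-m["cx"])/f*d,(v-m["cy"])/f*d,d],-1)@m["T"][:3,:3].T+m["T"][:3,3]
    return p,d,P,m
def save(p,n): cv2.imwrite("pics/"+n,p[:,:,::-1])
E
python3 - <<'E'
from h import *
for n in ["scene","side"]:
    p,d,P,m=grab(n); save(p,n+".png"); np.savez(n+".npz",p=p,d=d,P=P)
    print({k:v for k,v in m.items() if k!="lens"} )
E
```

```text
pics
{'fovy': 55.453929864100395, 'cx': 280.5049213047651, 'cy': 202.84858027837336, 'T': array([[-0.0664247 ,  0.75780693, -0.64908891,  1.33243895],
       [ 0.99770803,  0.04203327, -0.05302719,  0.1331202 ],
       [-0.01290104, -0.65112354, -0.75886211,  0.95552645],
       [ 0.        ,  0.        ,  0.        ,  1.        ]])}
{'fovy': 43.97702466559603, 'cx': 273.704484597813, 'cy': 210.2083473188819, 'T': array([[-7.03249840e-01, -4.71971284e-01,  5.31679198e-01,
        -8.60976283e-02],
       [-7.10942793e-01,  4.66951531e-01, -5.25848469e-01,
         6.84457096e-01],
       [-8.30378363e-05, -7.47796346e-01, -6.63928172e-01,
         8.92566334e-01],
       [ 0.00000000e+00,  0.00000000e+00,  0.00000000e+00,
         1.00000000e+00]])}
```

View pics/scene.png

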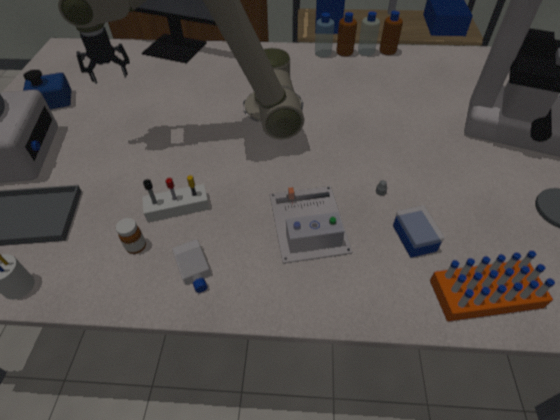

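View pics/side.png

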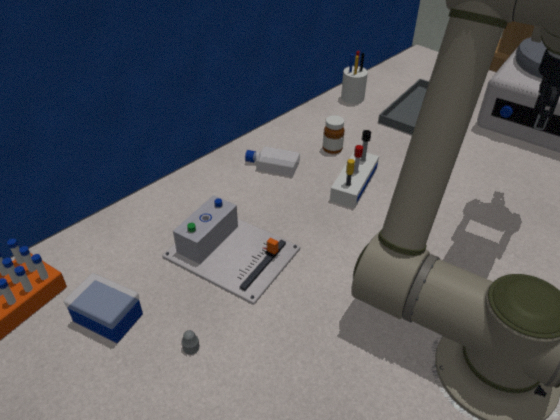

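The scene view shows the black knob at about (148,184), red at (170,183) and yellow at (191,181) in the rack. The bore ring is at about (315,225) and the orange slide at (291,193). In the side view the bore ring is at (206,217), the slide at (274,245) and the black knob at (366,135).

```bash
python3 - <<'E'
from h import *
print(env.camera_model("scene").keys(), env.observe()["ft_force"])
R={"scene":dict(blackknob=(140,176,156,190),redknob=(164,176,177,189),yel=(186,175,197,188),slide=(284,185,299,203),blk=(284,210,346,252),bcap=(290,219,302,232),gcap=(327,214,340,227),ring=(308,218,322,232),rack=(140,185,212,220)),
"side":dict(blackknob=(360,128,373,143),redknob=(353,144,365,157),yel=(344,158,357,175),slide=(264,236,284,256),bcap=(212,197,225,209),gcap=(185,221,198,233),ring=(198,210,214,224))}
for n in R:
    z=np.load(n+".npz"); p,P,d=z["p"],z["P"],z["d"]
    hsv=cv2.cvtColor(p,cv2.COLOR_RGB2HSV)
    for k,(a,b,c,e) in R[n].items():
        h=hsv[b:e,a:c].astype(int); Q=P[b:e,a:c]; H,S,V=h[...,0],h[...,1],h[...,2]
        ok=d[b:e,a:c]>0
        mk={"blackknob":V<60,"redknob":(S>150)&((H<8)|(H>172)),"yel":(S>120)&(H>15)&(H<35),"slide":(S>130)&(H<16),"bcap":(S>90)&(H>100)&(H<135),"gcap":(S>90)&(H>40)&(H<85),"ring":(S>60)&(H>95)&(H<135)}.get(k,V>0)&ok
        if k in("blk","rack"):
            zz=Q[...,2]; lo,hi=((.07,.088) if k=="blk" else (.038,.05)); mk=ok&(zz>lo)&(zz<hi)
            r=cv2.minAreaRect((Q[mk][:,:2]*1000).astype(np.float32)); print(n,k,mk.sum(),np.median(zz[mk]).round(4),r)
        elif mk.sum():
            q=Q[mk]; t=q[q[:,2]>q[:,2].max()-.006]
            print(n,k,mk.sum(),"med",np.median(q,0).round(4),"top",np.mean(t,0).round(4),"range",np.ptp(q,0).round(3))
        else: print(n,k,"none")
E
```

```text
dict_keys(['fovy', 'cx', 'cy', 'T']) [0.31824224 0.09594172 0.1510191 ]
scene blackknob 72 med [ 0.5777 -0.3086  0.1298] top [ 0.5735 -0.3108  0.1346] range [0.017 0.02  0.032]
scene redknob 46 med [ 0.5574 -0.2526  0.1192] top [ 0.554  -0.2541  0.1243] range [0.014 0.016 0.026]
scene yel 63 med [ 0.5373 -0.1967  0.1091] top [ 0.5333 -0.1981  0.1196] range [0.017 0.015 0.044]
scene slide 20 med [0.5109 0.0974 0.0584] top [0.5117 0.0973 0.0585] range [0.02  0.01  0.006]
scene blk 1140 0.0804 ((656.8109130859375, 170.00592041015625), (74.20452880859375, 150.46022033691406), 12.742433547973633)
scene bcap 13 med [0.6713 0.1225 0.0968] top [0.6699 0.1215 0.0963] range [0.011 0.008 0.005]
scene gcap 33 med [0.6514 0.2177 0.0958] top [0.6487 0.2185 0.0962] range [0.014 0.014 0.014]
scene ring 11 med [0.6606 0.1801 0.0818] top [0.66   0.174  0.0817] range [0.024 0.025 0.004]
scene rack 1041 0.0451 ((550.4408569335938, -255.80441284179688), (75.86473083496094, 190.4011993408203), 19.57082176208496)
side blackknob 82 med [ 0.5656 -0.3035  0.1287] top [ 0.57   -0.3082  0.1346] range [0.021 0.025 0.033]
side redknob 78 med [ 0.546  -0.2484  0.1173] top [ 0.5485 -0.2524  0.1243] range [0.019 0.023 0.028]
side yel 98 med [ 0.5261 -0.1917  0.1056] top [ 0.5301 -0.1951  0.1197] range [0.021 0.022 0.043]
side slide 157 med [0.5058 0.105  0.0491] top [0.5092 0.1009 0.058 ] range [0.024 0.026 0.038]
side bcap 54 med [0.6655 0.1253 0.0944] top [0.6671 0.1244 0.0962] range [0.033 0.027 0.018]
side gcap 56 med [0.6424 0.2223 0.0952] top [0.6448 0.2213 0.0963] range [0.02  0.017 0.015]
side ring 46 med [0.6589 0.1696 0.0805] top [0.659  0.1703 0.0813] range [0.03 0.03 0.02]
```

```bash
python3 - <<'E'
from h import *
o=env.observe(); print(o["tool_rot"].round(3) if hasattr(o["tool_rot"],"round") else o["tool_rot"], o["position"],o["time_s"],o["grip_width"],env.tcp_to_tips)
T=env.camera_model("wrist"); R=np.array(o["tool_rot"]); print(R.T@(T["T"][:3,3]-o["position"]), (R.T@T["T"][:3,:3]).round(3),T["fovy"],T["cx"],T["cy"])
E
```

```text
[[ 0.91   0.415 -0.   ]
 [ 0.415 -0.91   0.001]
 [ 0.    -0.001 -1.   ]] [ 0.22811845 -0.50020443  0.24979427] 0.1 0.08545477842571578 0.019
[ 0.08009647  0.00079435 -0.1237747 ] [[-0.001 -0.95  -0.312]
 [ 1.    -0.001 -0.   ]
 [-0.    -0.312  0.95 ]] 65.38913370379254 281.3243359967549 212.72023438691582
```

servo_tool(steps=[{"tx":1,"ty":0.6,"yaw":3,"claw":6},{"tx":2,"ty":1.1,"yaw":5},{"tx":2,"ty":1.1,"yaw":5},{"tx":2,"ty":1.1,"yaw":5},{"tx":2,"ty":1.1,"yaw":5},{"tx":2,"ty":1.1,"yaw":5},{"tx":2,"ty":1.1,"yaw":5},{"tx":2,"ty":1.1,"yaw":5},{"tx":2,"ty":1.1,"yaw":5},{"tx":2,"ty":1.1,"yaw":5},{"tx":2,"ty":1.1,"yaw":5},{"tx":2,"ty":1.1,"yaw":5},{"tx":2,"ty":1.1,"yaw":5},{"tx":2,"ty":1.1,"yaw":5},{"tx":2,"ty":1.1,"yaw":5},{"tx":2,"ty":1.1,"yaw":5},{"tx":2,"ty":1.1,"yaw":5},{"tx":1,"ty":0.9,"yaw":2},{},{}])

```text
invalid input at $.steps[0]: expected keys tx, ty, tz, yaw, claw
```

```bash
python3 - <<'E'
from h import *
o=env.observe(); print(o["position"],o["time_s"],np.degrees(np.arctan2(*np.array(o["tool_rot"])[[1,0],1])))
p,d,P,m=grab("wrist"); save(p,"w1.png"); np.savez("w1.npz",p=p,d=d,P=P)
V=p.max(2); 
mk=(V<60)&(P[...,2]>.105)&(P[...,2]<.145)&(d>0)&(np.hypot(P[...,0]-.571,P[...,1]+.309)<.03); q=P[mk]; t=q[q[:,2]>q[:,2].max()-.005]
print(mk.sum(), t.mean(0), (t.max(0)+t.min(0))/2, np.ptp(t,axis=0))
E
```

```text
[ 0.22811845 -0.50020443  0.24979427] 0.1 -65.49159627083615Traceback (most recent call last):
  File "<stdin>", line 5, in <module>
    return umr_maximum(a, axis, None, out, keepdims, initial, where)
ValueError: zero-size array to reduction operation maximum which has no identity
```

View pics/w1.png

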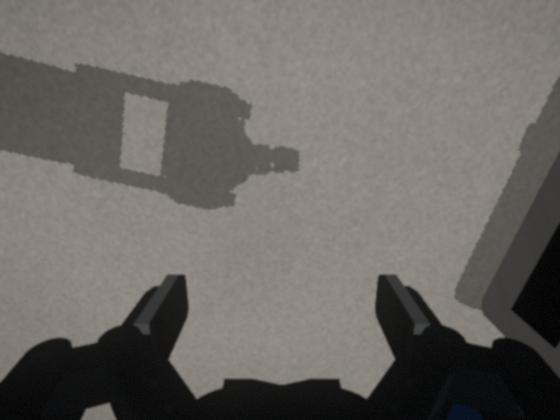

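The move was refused because every row needs all five keys. The picture is still from the start pose, showing only the bench and the open fingers at the bottom, around (160,310) and (400,310). I'll send the move again with full rows.

servo_tool(steps=[{"tx":1,"ty":0.6,"tz":0,"yaw":3,"claw":6},{"tx":2,"ty":1.1,"tz":0,"yaw":5,"claw":6},{"tx":2,"ty":1.1,"tz":0,"yaw":5,"claw":6},{"tx":2,"ty":1.1,"tz":0,"yaw":5,"claw":6},{"tx":2,"ty":1.1,"tz":0,"yaw":5,"claw":6},{"tx":2,"ty":1.1,"tz":0,"yaw":5,"claw":6},{"tx":2,"ty":1.1,"tz":0,"yaw":5,"claw":6},{"tx":2,"ty":1.1,"tz":0,"yaw":5,"claw":6},{"tx":2,"ty":1.1,"tz":0,"yaw":5,"claw":6},{"tx":2,"ty":1.1,"tz":0,"yaw":5,"claw":6},{"tx":2,"ty":1.1,"tz":0,"yaw":5,"claw":6},{"tx":2,"ty":1.1,"tz":0,"yaw":5,"claw":6},{"tx":2,"ty":1.1,"tz":0,"yaw":5,"claw":6},{"tx":2,"ty":1.1,"tz":0,"yaw":5,"claw":6},{"tx":2,"ty":1.1,"tz":0,"yaw":5,"claw":6},{"tx":2,"ty":1.1,"tz":0,"yaw":5,"claw":6},{"tx":2,"ty":1.1,"tz":0,"yaw":5,"claw":6},{"tx":1,"ty":0.9,"tz":0,"yaw":2,"claw":6},{"tx":0,"ty":0,"tz":0,"yaw":0,"claw":6},{"tx":0,"ty":0,"tz":0,"yaw":0,"claw":6}])

```text
time_s: 2.15
position: [0.5677, -0.3096, 0.2502]
tool_rot: [[-0.333, 0.943, -0.001], [0.943, 0.333, 0.0], [0.0, -0.001, -1.0]]
ft_force: [0.2, 0.4, -0.1]
grip_width: 0.06
gripper_force: 0.0
```

```bash
python3 - <<'E'
from h import *
o=env.observe(); print(o["position"],o["time_s"],np.degrees(np.arctan2(*np.array(o["tool_rot"])[[1,0],1])))
p,d,P,m=grab("wrist"); save(p,"w2.png"); np.savez("w2.npz",p=p,d=d,P=P)
V=p.max(2); 
mk=(V<60)&(P[...,2]>.105)&(P[...,2]<.145)&(d>0)&(np.hypot(P[...,0]-.571,P[...,1]+.309)<.03); q=P[mk]
if len(q): t=q[q[:,2]>q[:,2].max()-.005]; print(mk.sum(), t.mean(0), (t.max(0)+t.min(0))/2, np.ptp(t,axis=0))
E
```

```text
[ 0.56770218 -0.30959586  0.25017053] 2.15 19.421149239405175
746 [ 0.5704525  -0.31162817  0.13504286] [ 0.57037294 -0.31211316  0.13491939] [0.02172947 0.02195838 0.00487574]
```

View pics/w2.png

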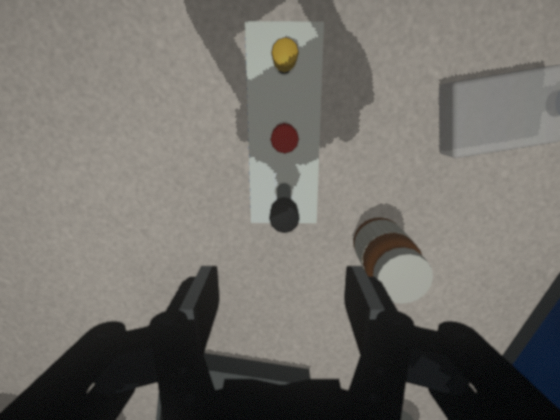

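The knob (285,213) is just ahead of the fingers, about 2.5 mm from the TCP, and the jar at (400,270) is clear of the descent. Next I'll align, descend and grip.

servo_tool(steps=[{"tx":0.25,"ty":-0.15,"tz":-1,"yaw":0,"claw":4.8},{"tx":0,"ty":0,"tz":-1.5,"yaw":0,"claw":4.8},{"tx":0,"ty":0,"tz":-1.5,"yaw":0,"claw":4.8},{"tx":0,"ty":0,"tz":-1.5,"yaw":0,"claw":4.8},{"tx":0,"ty":0,"tz":-1.5,"yaw":0,"claw":4.8},{"tx":0,"ty":0,"tz":-1.5,"yaw":0,"claw":4.8},{"tx":0,"ty":0,"tz":-1.5,"yaw":0,"claw":4.8},{"tx":0,"ty":0,"tz":-1.5,"yaw":0,"claw":4.8},{"tx":0,"ty":0,"tz":-1.25,"yaw":0,"claw":4.8},{"tx":0,"ty":0,"tz":0,"yaw":0,"claw":4.8},{"tx":0,"ty":0,"tz":0,"yaw":0,"claw":2},{"tx":0,"ty":0,"tz":0,"yaw":0,"claw":2},{"tx":0,"ty":0,"tz":0,"yaw":0,"claw":2},{"tx":0,"ty":0,"tz":0,"yaw":0,"claw":2},{"tx":0,"ty":0,"tz":0,"yaw":0,"claw":2},{"tx":0,"ty":0,"tz":0,"yaw":0,"claw":2}], newtons=70)

```text
time_s: 3.8
position: [0.5709, -0.3112, 0.1236]
tool_rot: [[-0.334, 0.943, 0.001], [0.943, 0.334, -0.001], [-0.001, 0.001, -1.0]]
ft_force: [0.1, -0.3, 5.6]
grip_width: 0.0221
gripper_force: 68.4
```

servo_tool(steps=[{"tx":0,"ty":0,"tz":0.5,"yaw":0,"claw":2},{"tx":0,"ty":0,"tz":1,"yaw":0,"claw":2},{"tx":0,"ty":0,"tz":1.5,"yaw":0,"claw":2},{"tx":0,"ty":0,"tz":1.5,"yaw":0,"claw":2},{"tx":0,"ty":0,"tz":1.5,"yaw":0,"claw":2},{"tx":0,"ty":0,"tz":1.5,"yaw":0,"claw":2},{"tx":0,"ty":0,"tz":1.5,"yaw":0,"claw":2},{"tx":0,"ty":0,"tz":1.5,"yaw":0,"claw":2},{"tx":0,"ty":0,"tz":1.5,"yaw":0,"claw":2},{"tx":0,"ty":0,"tz":1,"yaw":0,"claw":2}])

```text
time_s: 4.8
position: [0.5707, -0.3108, 0.2543]
tool_rot: [[-0.334, 0.943, 0.001], [0.943, 0.334, -0.0], [-0.001, 0.001, -1.0]]
ft_force: [0.5, -0.4, -2.3]
grip_width: 0.022
gripper_force: 68.5
```

servo_tool(steps=[{"tx":0.3,"ty":1.5,"tz":0,"yaw":0,"claw":2},{"tx":0.5,"ty":2.7,"tz":0,"yaw":0,"claw":2},{"tx":0.5,"ty":2.7,"tz":0,"yaw":0,"claw":2},{"tx":0.5,"ty":2.7,"tz":0,"yaw":0,"claw":2},{"tx":0.5,"ty":2.7,"tz":0,"yaw":0,"claw":2},{"tx":0.5,"ty":2.7,"tz":0,"yaw":0,"claw":2},{"tx":0.5,"ty":2.7,"tz":0,"yaw":0,"claw":2},{"tx":0.5,"ty":2.7,"tz":0,"yaw":0,"claw":2},{"tx":0.5,"ty":2.7,"tz":0,"yaw":0,"claw":2},{"tx":0.5,"ty":2.7,"tz":0,"yaw":0,"claw":2},{"tx":0.5,"ty":2.7,"tz":0,"yaw":0,"claw":2},{"tx":0.5,"ty":2.7,"tz":0,"yaw":0,"claw":2},{"tx":0.5,"ty":2.7,"tz":0,"yaw":0,"claw":2},{"tx":0.5,"ty":2.7,"tz":0,"yaw":0,"claw":2},{"tx":0.5,"ty":2.7,"tz":0,"yaw":0,"claw":2},{"tx":0.5,"ty":2.7,"tz":0,"yaw":0,"claw":2},{"tx":0.5,"ty":2.7,"tz":0,"yaw":0,"claw":2},{"tx":0.4,"ty":2.7,"tz":0,"yaw":0,"claw":2},{"tx":0,"ty":0.8,"tz":0,"yaw":0,"claw":2},{"tx":0,"ty":0,"tz":0,"yaw":0,"claw":2}])

```text
time_s: 6.8
position: [0.6569, 0.1726, 0.252]
tool_rot: [[-0.336, 0.942, -0.002], [0.942, 0.336, -0.0], [0.001, -0.002, -1.0]]
ft_force: [0.5, -0.6, -1.8]
grip_width: 0.022
gripper_force: 68.6
```

```bash
python3 - <<'E'
from h import *
o=env.observe(); print(o["position"],o["time_s"],o["ft_force"],np.degrees(np.arctan2(*np.array(o["tool_rot"])[[1,0],1])))
p,d,P,m=grab("wrist"); save(p,"w3.png"); np.savez("w3.npz",p=p,d=d,P=P)
p,d,P,m=grab("side"); save(p,"s3.png"); np.savez("s3.npz",p=p,d=d,P=P)
a=cv2.resize(p[100:280,130:330],None,fx=3,fy=3)
w=cv2.imread("pics/w3.png")[:,:,::-1]
save(np.hstack([cv2.resize(w,(440,330)),cv2.resize(a,(360,330))]),"c3.png")
E
```

```text
[0.65694649 0.17264838 0.25200135] 6.8 [ 0.48184688 -0.63978484 -1.84154706] 19.63787412138352
```

View pics/c3.png

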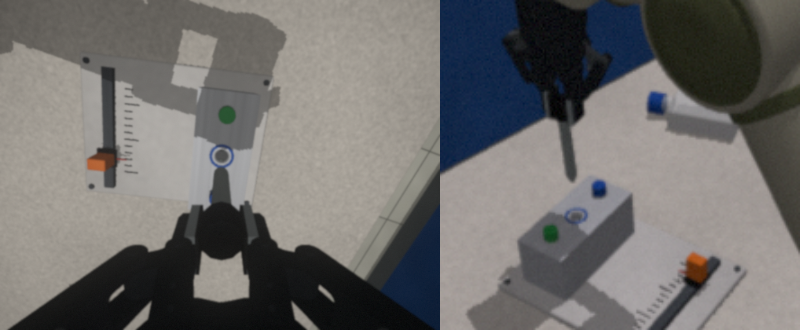

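The wrist half of the picture shows the ring at about (282,199) in full-image pixels, the rod hanging toward it, and the slide at (130,204) with all its ticks in view. I'll measure ring centre, rod axis and ticks.

```bash
cat > m.py <<'E'
from h import *
z=np.load("w3.npz"); p,P,d=z["p"],z["P"],z["d"]
hsv=cv2.cvtColor(p,cv2.COLOR_RGB2HSV).astype(int); H,S,V=np.moveaxis(hsv,-1,0)
v,u=np.mgrid[:420,:560]
mk=(S>70)&(H>100)&(H<135)&(np.hypot(u-282,v-199)<25)
r=cv2.fitEllipse(np.argwhere(mk)[:,::-1].astype(np.float32)); print("ring px",r)
m=np.load("w3.npz"); c=env.camera_model("wrist"); f=210/np.tan(np.radians(c["fovy"])/2)
def ray(uv,zp):
    D=c["T"][:3,:3]@np.array([(uv[0]-c["cx"])/f,(uv[1]-c["cy"])/f,1]); o=c["T"][:3,3]; return o+D*(zp-o[2])/D[2]
print("ring plane .08:",ray(r[0],.08).round(4),"depth mean",np.median(P[mk],0).round(4), mk.sum())
# yaw of block from caps
g=(S>90)&(H>40)&(H<85)&(P[...,2]>.08); q=P[g]; print("green",q.mean(0).round(4), np.median(q,0).round(4))
# shaft (z .15-.225), near bore
s=(np.hypot(P[...,0]-.657,P[...,1]-.1726)<.03)&(P[...,2]>.13)&(P[...,2]<.23)&(d>0)
for lo in np.arange(.13,.23,.01):
    t=s&(P[...,2]>=lo)&(P[...,2]<lo+.01)
    if t.sum()>3: print(lo.round(3),t.sum(),P[t].mean(0).round(4),(P[t].max(0)[:2]+P[t].min(0)[:2])/2,np.ptp(P[t],axis=0)[:2].round(4))
o=(S>130)&(H<16)&(P[...,2]>.03); q=P[o]; t=q[q[:,2]>.054]; print("slide top",len(t),(t.max(0)+t.min(0))/2,t.mean(0))
E
python3 m.py
```

```text
ring px ((281.765869140625, 198.4187774658203), (27.34771728515625, 28.09748077392578), 89.87277221679688)
ring plane .08: [0.6589 0.167  0.08  ] depth mean [0.6567 0.1707 0.0806] 239
green [0.6565 0.2138 0.1431] [0.6486 0.2167 0.0964]
0.14 7 [0.6568 0.1774 0.1496] [0.65677677 0.17706907] [0.009  0.0023]
0.15 71 [0.6549 0.1766 0.1552] [0.65628923 0.17466272] [0.0122 0.0075]
0.16 82 [0.6554 0.1768 0.165 ] [0.65673819 0.17429363] [0.0133 0.0094]
0.17 98 [0.6548 0.1773 0.1751] [0.65614835 0.17489485] [0.0123 0.0087]
0.18 109 [0.6554 0.1777 0.1852] [0.65667849 0.17508219] [0.0132 0.0095]
0.19 124 [0.655  0.1778 0.1951] [0.65665824 0.1754506 ] [0.0136 0.0093]
0.2 151 [0.6549 0.1783 0.2052] [0.65632423 0.17572693] [0.013  0.0101]
0.21 170 [0.6549 0.1786 0.2152] [0.65646256 0.17603819] [0.0135 0.0091]
0.22 137 [0.6545 0.1793 0.224 ] [0.65545438 0.17723426] [0.0115 0.0075]
slide top 356 [0.56513288 0.16833469 0.21495102] [0.51328956 0.10094201 0.06180596]
```

```bash
python3 - <<'E'
from h import *
for i in range(2): p,d,P,m=grab("wrist")
np.savez("w3.npz",p=p,d=d,P=P); o=env.observe(); print(o["position"],np.abs(o["qvel"]).max(),o["ft_force"])
E
python3 m.py
```

```text
[0.65757318 0.17004572 0.25281777] 0.28549284600645564 [-0.83680169  0.16323321 -1.18763227]
ring px ((281.945556640625, 195.56155395507812), (27.245267868041992, 28.250938415527344), 87.8517837524414)
ring plane .08: [0.6585 0.169  0.08  ] depth mean [0.6583 0.1693 0.0806] 241
green [0.6556 0.2134 0.1386] [0.6483 0.2167 0.0963]
0.14 4 [0.6576 0.175  0.1496] [0.65794327 0.17507518] [0.0063 0.0011]
0.15 66 [0.6561 0.1743 0.155 ] [0.65699093 0.17218847] [0.0122 0.0079]
0.16 84 [0.6558 0.1744 0.165 ] [0.6573973  0.17191373] [0.0134 0.0092]
0.17 92 [0.6556 0.1748 0.1749] [0.65683008 0.17238009] [0.0123 0.009 ]
0.18 115 [0.6557 0.1752 0.1851] [0.65727982 0.17269472] [0.0135 0.0094]
0.19 120 [0.6556 0.1754 0.1951] [0.65726789 0.17309546] [0.0135 0.0089]
0.2 149 [0.6554 0.1758 0.2051] [0.65705541 0.17322563] [0.0134 0.0096]
0.21 166 [0.6554 0.1762 0.2151] [0.65713178 0.17362589] [0.0136 0.0092]
0.22 149 [0.6552 0.1769 0.2242] [0.65608354 0.1748466 ] [0.0114 0.0079]
slide top 356 [0.56547287 0.16713721 0.21526714] [0.51282884 0.10014666 0.06009413]
```

The rod tip extrapolates to about (0.658, 0.1685) and the bore centre to (0.6584, 0.1692), so they line up within 1 mm. I'll lower the tip to just above the mouth and then into the bore.

servo_tool(steps=[{"tx":0,"ty":0.05,"tz":-0.5,"yaw":0,"claw":2},{"tx":0,"ty":0,"tz":-1,"yaw":0,"claw":2},{"tx":0,"ty":0,"tz":-1,"yaw":0,"claw":2},{"tx":0,"ty":0,"tz":-1,"yaw":0,"claw":2},{"tx":0,"ty":0,"tz":-1,"yaw":0,"claw":2},{"tx":0,"ty":0,"tz":-0.7,"yaw":0,"claw":2},{"tx":0,"ty":0,"tz":-0.3,"yaw":0,"claw":2},{"tx":0,"ty":0,"tz":0,"yaw":0,"claw":2},{"tx":0,"ty":0,"tz":0,"yaw":0,"claw":2}])

```text
time_s: 7.9
position: [0.6578, 0.1716, 0.1983]
tool_rot: [[-0.334, 0.943, 0.001], [0.943, 0.334, 0.0], [-0.0, 0.001, -1.0]]
ft_force: [0.5, 0.5, -1.5]
grip_width: 0.0221
gripper_force: 68.6
```

servo_tool(steps=[{"tx":0,"ty":0,"tz":-0.2,"yaw":0,"claw":2},{"tx":0,"ty":0,"tz":-0.2,"yaw":0,"claw":2},{"tx":0,"ty":0,"tz":-0.2,"yaw":0,"claw":2},{"tx":0,"ty":0,"tz":-0.2,"yaw":0,"claw":2},{"tx":0,"ty":0,"tz":0,"yaw":0,"claw":2}])

```text
time_s: 8.4
position: [0.6575, 0.1716, 0.1894]
tool_rot: [[-0.334, 0.943, -0.001], [0.943, 0.334, -0.0], [0.0, -0.001, -1.0]]
ft_force: [0.1, 0.9, -0.8]
grip_width: 0.0222
gripper_force: 68.6
```

servo_tool(steps=[{"tx":0,"ty":0,"tz":-0.2,"yaw":0,"claw":2},{"tx":0,"ty":0,"tz":-0.2,"yaw":0,"claw":2},{"tx":0,"ty":0,"tz":-0.2,"yaw":0,"claw":2},{"tx":0,"ty":0,"tz":0,"yaw":0,"claw":2}])

```text
time_s: 8.8
position: [0.6576, 0.1716, 0.1834]
tool_rot: [[-0.334, 0.943, -0.001], [0.943, 0.334, -0.0], [0.0, -0.001, -1.0]]
ft_force: [-0.5, 0.6, -1.5]
grip_width: 0.0225
gripper_force: 68.6
```

servo_tool(steps=[{"tx":0,"ty":0,"tz":-0.2,"yaw":0,"claw":2},{"tx":0,"ty":0,"tz":-0.2,"yaw":0,"claw":2},{"tx":0,"ty":0,"tz":0,"yaw":0,"claw":2}])

```text
time_s: 9.1
position: [0.6576, 0.1715, 0.1795]
tool_rot: [[-0.334, 0.943, -0.0], [0.943, 0.334, -0.0], [0.0, -0.0, -1.0]]
ft_force: [0.7, 0.2, -2.6]
grip_width: 0.022
gripper_force: 68.6
```

servo_tool(steps=[{"tx":0,"ty":0,"tz":-0.2,"yaw":0,"claw":2},{"tx":0,"ty":0,"tz":-0.2,"yaw":0,"claw":2},{"tx":0,"ty":0,"tz":0,"yaw":0,"claw":2}])

```text
time_s: 9.4
position: [0.6578, 0.1715, 0.1756]
tool_rot: [[-0.334, 0.943, 0.0], [0.943, 0.334, -0.0], [-0.0, 0.0, -1.0]]
ft_force: [1.2, -0.7, -4.2]
grip_width: 0.0225
gripper_force: 68.5
```

servo_tool(steps=[{"tx":0,"ty":0,"tz":-0.1,"yaw":0,"claw":2},{"tx":0,"ty":0,"tz":-0.1,"yaw":0,"claw":2}])

```text
time_s: 9.6
position: [0.658, 0.1715, 0.1747]
tool_rot: [[-0.334, 0.943, 0.002], [0.943, 0.334, -0.0], [-0.001, 0.001, -1.0]]
ft_force: [-0.2, -0.9, 7.5]
grip_width: 0.0223
gripper_force: 69.6
```

servo_tool(steps=[{"tx":0,"ty":0,"tz":-0.1,"yaw":0,"claw":2},{"tx":0,"ty":0,"tz":-0.1,"yaw":0,"claw":2}])

```text
time_s: 9.8
position: [0.6582, 0.1716, 0.1728]
tool_rot: [[-0.334, 0.943, 0.002], [0.943, 0.334, 0.0], [-0.001, 0.002, -1.0]]
ft_force: [1.0, -0.7, 2.9]
grip_width: 0.0219
gripper_force: 69.4
```

servo_tool(steps=[{"tx":0,"ty":0,"tz":-0.1,"yaw":0,"claw":2},{"tx":0,"ty":0,"tz":-0.1,"yaw":0,"claw":2}])

```text
time_s: 10.0
position: [0.6581, 0.1716, 0.1703]
tool_rot: [[-0.334, 0.943, 0.002], [0.943, 0.334, 0.0], [-0.0, 0.002, -1.0]]
ft_force: [1.4, -0.0, 3.1]
grip_width: 0.0219
gripper_force: 69.2
```

servo_tool(steps=[{"tx":0,"ty":0,"tz":-0.1,"yaw":0,"claw":2},{"tx":0,"ty":0,"tz":-0.1,"yaw":0,"claw":2}])

```text
time_s: 10.2
position: [0.6578, 0.1716, 0.1678]
tool_rot: [[-0.334, 0.943, 0.0], [0.943, 0.334, 0.0], [-0.0, 0.0, -1.0]]
ft_force: [1.3, -0.3, 1.8]
grip_width: 0.0219
gripper_force: 69.3
```

servo_tool(steps=[{"tx":0,"ty":0,"tz":-0.1,"yaw":0,"claw":2}])

```text
time_s: 10.3
position: [0.6576, 0.1715, 0.1667]
tool_rot: [[-0.334, 0.943, -0.0], [0.943, 0.334, -0.0], [-0.0, -0.0, -1.0]]
ft_force: [1.2, -0.5, 5.1]
grip_width: 0.0219
gripper_force: 69.3
```

servo_tool(steps=[{"tx":0,"ty":0,"tz":-0.1,"yaw":0,"claw":2}])

```text
time_s: 10.4
position: [0.6575, 0.1715, 0.1656]
tool_rot: [[-0.334, 0.943, -0.001], [0.943, 0.334, -0.0], [0.0, -0.001, -1.0]]
ft_force: [0.3, -0.9, 1.7]
grip_width: 0.0223
gripper_force: 69.2
```

servo_tool(steps=[{"tx":0,"ty":0,"tz":-0.1,"yaw":0,"claw":2}])

```text
time_s: 10.5
position: [0.6574, 0.1715, 0.1644]
tool_rot: [[-0.334, 0.943, -0.001], [0.943, 0.334, -0.0], [0.0, -0.001, -1.0]]
ft_force: [-0.2, -1.6, 1.7]
grip_width: 0.0223
gripper_force: 69.1
```

servo_tool(steps=[{"tx":0,"ty":0,"tz":-0.1,"yaw":0,"claw":2}])

```text
time_s: 10.6
position: [0.6574, 0.1715, 0.1636]
tool_rot: [[-0.334, 0.943, -0.001], [0.943, 0.334, -0.0], [0.0, -0.001, -1.0]]
ft_force: [-1.1, -1.7, 6.2]
grip_width: 0.0221
gripper_force: 69.5
```

servo_tool(steps=[{"tx":0,"ty":0,"tz":-0.1,"yaw":0,"claw":2}])

```text
time_s: 10.7
position: [0.6575, 0.1715, 0.1627]
tool_rot: [[-0.334, 0.943, -0.001], [0.943, 0.334, -0.0], [-0.0, -0.001, -1.0]]
ft_force: [-0.7, -2.4, 4.6]
grip_width: 0.0221
gripper_force: 69.4
```

servo_tool(steps=[{"tx":0,"ty":0,"tz":-0.1,"yaw":0,"claw":2}])

```text
time_s: 10.8
position: [0.6575, 0.1715, 0.1617]
tool_rot: [[-0.334, 0.943, -0.0], [0.943, 0.334, -0.0], [-0.0, -0.0, -1.0]]
ft_force: [-0.3, -2.1, 3.4]
grip_width: 0.0222
gripper_force: 69.3
```

servo_tool(steps=[{"tx":0,"ty":0,"tz":0,"yaw":0,"claw":2}])

```text
time_s: 10.9
position: [0.6575, 0.1715, 0.161]
tool_rot: [[-0.334, 0.943, -0.001], [0.943, 0.334, -0.0], [0.0, -0.001, -1.0]]
ft_force: [2.2, -2.3, -1.9]
grip_width: 0.0222
gripper_force: 68.7
```

Only ball drag so far, no cushion. I'll keep going.

servo_tool(steps=[{"tx":0,"ty":0,"tz":-0.1,"yaw":0,"claw":2},{"tx":0,"ty":0,"tz":-0.1,"yaw":0,"claw":2}])

```text
time_s: 11.1
position: [0.6577, 0.1716, 0.1599]
tool_rot: [[-0.334, 0.943, 0.0], [0.943, 0.334, -0.0], [-0.0, 0.0, -1.0]]
ft_force: [-0.9, -2.1, 2.4]
grip_width: 0.0222
gripper_force: 69.2
```

servo_tool(steps=[{"tx":0,"ty":0,"tz":-0.1,"yaw":0,"claw":2}])

```text
time_s: 11.2
position: [0.6578, 0.1716, 0.159]
tool_rot: [[-0.334, 0.943, 0.001], [0.943, 0.334, 0.0], [-0.0, 0.001, -1.0]]
ft_force: [0.2, -2.1, 6.5]
grip_width: 0.0217
gripper_force: 69.2
```

servo_tool(steps=[{"tx":0,"ty":0,"tz":0,"yaw":0,"claw":2}])

```text
time_s: 11.3
position: [0.6578, 0.1716, 0.1587]
tool_rot: [[-0.334, 0.943, 0.0], [0.943, 0.334, 0.0], [-0.0, 0.0, -1.0]]
ft_force: [0.7, -1.7, 0.8]
grip_width: 0.0221
gripper_force: 69.1
```

servo_tool(steps=[{"tx":0,"ty":0,"tz":-0.1,"yaw":0,"claw":2},{"tx":0,"ty":0,"tz":-0.1,"yaw":0,"claw":2}])

```text
time_s: 11.5
position: [0.6579, 0.1716, 0.157]
tool_rot: [[-0.334, 0.943, 0.001], [0.943, 0.334, 0.0], [-0.0, 0.001, -1.0]]
ft_force: [1.3, -2.2, 3.3]
grip_width: 0.0225
gripper_force: 69.2
```

servo_tool(steps=[{"tx":0,"ty":0,"tz":-0.1,"yaw":0,"claw":2}])

```text
time_s: 11.6
position: [0.6579, 0.1716, 0.156]
tool_rot: [[-0.334, 0.943, 0.001], [0.943, 0.334, 0.0], [-0.0, 0.001, -1.0]]
ft_force: [1.0, -2.2, 2.8]
grip_width: 0.0223
gripper_force: 69.2
```

servo_tool(steps=[{"tx":0,"ty":0,"tz":0,"yaw":0,"claw":2}])

```text
time_s: 11.7
position: [0.6578, 0.1715, 0.1554]
tool_rot: [[-0.334, 0.943, -0.0], [0.943, 0.334, 0.0], [0.0, -0.0, -1.0]]
ft_force: [1.6, -1.9, 0.2]
grip_width: 0.0226
gripper_force: 68.9
```

Depth is now about 38 mm and there's still only drag.

servo_tool(steps=[{"tx":0,"ty":0,"tz":-0.1,"yaw":0,"claw":2},{"tx":0,"ty":0,"tz":-0.1,"yaw":0,"claw":2}])

```text
time_s: 11.9
position: [0.6577, 0.1716, 0.1539]
tool_rot: [[-0.334, 0.943, 0.0], [0.943, 0.334, -0.0], [-0.0, 0.0, -1.0]]
ft_force: [0.3, -2.3, 4.4]
grip_width: 0.0222
gripper_force: 69.2
```

servo_tool(steps=[{"tx":0,"ty":0,"tz":-0.1,"yaw":0,"claw":2}])

```text
time_s: 12.0
position: [0.6577, 0.1715, 0.1529]
tool_rot: [[-0.334, 0.943, 0.0], [0.943, 0.334, -0.0], [-0.0, 0.0, -1.0]]
ft_force: [-0.4, -2.0, 5.5]
grip_width: 0.022
gripper_force: 69.2
```

servo_tool(steps=[{"tx":0,"ty":0,"tz":0,"yaw":0,"claw":2}])

```text
time_s: 12.1
position: [0.6577, 0.1715, 0.1526]
tool_rot: [[-0.334, 0.943, -0.0], [0.943, 0.334, -0.0], [-0.0, -0.0, -1.0]]
ft_force: [1.9, -2.1, 2.0]
grip_width: 0.0221
gripper_force: 69.2
```

servo_tool(steps=[{"tx":0,"ty":0,"tz":-0.1,"yaw":0,"claw":2},{"tx":0,"ty":0,"tz":-0.1,"yaw":0,"claw":2}])

```text
time_s: 12.3
position: [0.6577, 0.1715, 0.1509]
tool_rot: [[-0.334, 0.943, 0.0], [0.943, 0.334, -0.0], [-0.0, -0.0, -1.0]]
ft_force: [1.8, -2.9, 3.3]
grip_width: 0.0222
gripper_force: 69.3
```

servo_tool(steps=[{"tx":0,"ty":0,"tz":0,"yaw":0,"claw":2}])

```text
time_s: 12.4
position: [0.6577, 0.1715, 0.1504]
tool_rot: [[-0.334, 0.943, -0.0], [0.943, 0.334, -0.0], [-0.0, -0.0, -1.0]]
ft_force: [1.7, -1.8, 0.5]
grip_width: 0.0221
gripper_force: 69.1
```

servo_tool(steps=[{"tx":0,"ty":0,"tz":-0.1,"yaw":0,"claw":2},{"tx":0,"ty":0,"tz":-0.1,"yaw":0,"claw":2}])

```text
time_s: 12.6
position: [0.6577, 0.1715, 0.1489]
tool_rot: [[-0.334, 0.943, 0.0], [0.943, 0.334, -0.0], [-0.0, 0.0, -1.0]]
ft_force: [0.9, -3.2, 2.5]
grip_width: 0.0219
gripper_force: 69.3
```

servo_tool(steps=[{"tx":0,"ty":0,"tz":-0.1,"yaw":0,"claw":2}])

```text
time_s: 12.7
position: [0.6577, 0.1715, 0.148]
tool_rot: [[-0.334, 0.943, 0.0], [0.943, 0.334, -0.0], [-0.0, 0.0, -1.0]]
ft_force: [2.0, -3.4, 3.4]
grip_width: 0.0221
gripper_force: 69.3
```

servo_tool(steps=[{"tx":0,"ty":0,"tz":0,"yaw":0,"claw":2}])

```text
time_s: 12.8
position: [0.6577, 0.1715, 0.1473]
tool_rot: [[-0.334, 0.943, -0.0], [0.943, 0.334, -0.0], [-0.0, -0.0, -1.0]]
ft_force: [2.5, -3.4, -0.4]
grip_width: 0.0221
gripper_force: 68.9
```

servo_tool(steps=[{"tx":0.05,"ty":-0.1,"tz":-0.1,"yaw":0,"claw":2},{"tx":0,"ty":0,"tz":-0.1,"yaw":0,"claw":2}])

```text
time_s: 13.0
position: [0.6581, 0.1707, 0.1458]
tool_rot: [[-0.334, 0.943, -0.0], [0.943, 0.334, 0.001], [0.001, -0.0, -1.0]]
ft_force: [0.5, -0.8, 3.4]
grip_width: 0.0221
gripper_force: 69.2
```

servo_tool(steps=[{"tx":0,"ty":0,"tz":-0.1,"yaw":0,"claw":2}])

```text
time_s: 13.1
position: [0.6581, 0.1708, 0.1449]
tool_rot: [[-0.334, 0.943, -0.0], [0.943, 0.334, 0.0], [0.0, 0.0, -1.0]]
ft_force: [0.6, -1.0, 2.3]
grip_width: 0.0222
gripper_force: 69.3
```

servo_tool(steps=[{"tx":0,"ty":0,"tz":0,"yaw":0,"claw":2}])

```text
time_s: 13.2
position: [0.6581, 0.1708, 0.1445]
tool_rot: [[-0.334, 0.943, -0.0], [0.943, 0.334, 0.0], [0.0, -0.0, -1.0]]
ft_force: [1.2, -2.0, -0.4]
grip_width: 0.0219
gripper_force: 69.1
```

servo_tool(steps=[{"tx":0,"ty":0,"tz":-0.1,"yaw":0,"claw":2},{"tx":0,"ty":0,"tz":-0.1,"yaw":0,"claw":2}])

```text
time_s: 13.4
position: [0.6582, 0.1706, 0.1429]
tool_rot: [[-0.334, 0.943, 0.0], [0.943, 0.334, 0.0], [0.0, 0.0, -1.0]]
ft_force: [0.5, -2.2, 2.6]
grip_width: 0.022
gripper_force: 69.2
```

servo_tool(steps=[{"tx":0,"ty":0,"tz":-0.1,"yaw":0,"claw":2}])

```text
time_s: 13.5
position: [0.6582, 0.1706, 0.1419]
tool_rot: [[-0.334, 0.943, 0.0], [0.943, 0.334, 0.0], [-0.0, 0.0, -1.0]]
ft_force: [1.0, -1.4, 4.6]
grip_width: 0.0223
gripper_force: 69.2
```

servo_tool(steps=[{"tx":0,"ty":0,"tz":0,"yaw":0,"claw":2}])

```text
time_s: 13.6
position: [0.6582, 0.1706, 0.1415]
tool_rot: [[-0.334, 0.943, -0.0], [0.943, 0.334, 0.0], [0.0, -0.0, -1.0]]
ft_force: [2.6, -1.4, 0.6]
grip_width: 0.0219
gripper_force: 68.9
```

servo_tool(steps=[{"tx":0,"ty":0,"tz":-0.1,"yaw":0,"claw":2}])

```text
time_s: 13.7
position: [0.6582, 0.1706, 0.141]
tool_rot: [[-0.334, 0.943, 0.0], [0.943, 0.334, 0.0], [-0.0, 0.0, -1.0]]
ft_force: [0.3, -1.6, 5.6]
grip_width: 0.0221
gripper_force: 69.3
```

servo_tool(steps=[{"tx":0,"ty":0,"tz":-0.1,"yaw":0,"claw":2}])

```text
time_s: 13.8
position: [0.6583, 0.1706, 0.1404]
tool_rot: [[-0.334, 0.943, 0.001], [0.943, 0.334, 0.0], [-0.0, 0.001, -1.0]]
ft_force: [0.5, -2.3, 8.9]
grip_width: 0.0219
gripper_force: 69.8
```

servo_tool(steps=[{"tx":0,"ty":0,"tz":0,"yaw":0,"claw":2}])

```text
time_s: 13.9
position: [0.6583, 0.1705, 0.1401]
tool_rot: [[-0.334, 0.943, 0.001], [0.943, 0.334, -0.0], [-0.0, 0.001, -1.0]]
ft_force: [1.0, -0.9, 3.9]
grip_width: 0.0219
gripper_force: 69.7
```

The cushion has been reached: the static force rose from about 0.5 to 3.9 N. Next is a gentle further press.

servo_tool(steps=[{"tx":0,"ty":0,"tz":-0.1,"yaw":0,"claw":2}])

```text
time_s: 14.0
position: [0.6583, 0.1706, 0.1396]
tool_rot: [[-0.334, 0.943, 0.001], [0.943, 0.334, -0.0], [-0.0, 0.001, -1.0]]
ft_force: [-1.0, -1.9, 11.2]
grip_width: 0.0221
gripper_force: 70.1
```

servo_tool(steps=[{"tx":0,"ty":0,"tz":0,"yaw":0,"claw":2}])

```text
time_s: 14.1
position: [0.6583, 0.1706, 0.1396]
tool_rot: [[-0.334, 0.943, 0.001], [0.943, 0.334, 0.0], [-0.0, 0.001, -1.0]]
ft_force: [-0.4, -1.3, 7.4]
grip_width: 0.022
gripper_force: 69.8
```

servo_tool(steps=[{"tx":0,"ty":0,"tz":-0.1,"yaw":0,"claw":2}])

```text
time_s: 14.2
position: [0.6584, 0.1705, 0.1389]
tool_rot: [[-0.334, 0.943, 0.001], [0.943, 0.334, -0.0], [-0.0, 0.001, -1.0]]
ft_force: [-1.2, -1.8, 9.6]
grip_width: 0.0218
gripper_force: 69.9
```

servo_tool(steps=[{"tx":0,"ty":0,"tz":0,"yaw":0,"claw":2}])

```text
time_s: 14.3
position: [0.6583, 0.1705, 0.1386]
tool_rot: [[-0.334, 0.943, 0.001], [0.943, 0.334, -0.0], [-0.0, 0.001, -1.0]]
ft_force: [-0.0, -2.1, 6.0]
grip_width: 0.0223
gripper_force: 69.9
```

servo_tool(steps=[{"tx":0,"ty":0,"tz":-0.1,"yaw":0,"claw":2}])

```text
time_s: 14.4
position: [0.6584, 0.1705, 0.1382]
tool_rot: [[-0.334, 0.943, 0.002], [0.943, 0.334, -0.0], [-0.001, 0.002, -1.0]]
ft_force: [-1.1, -1.8, 10.9]
grip_width: 0.0221
gripper_force: 70.0
```

servo_tool(steps=[{"tx":0,"ty":0,"tz":0,"yaw":0,"claw":2}])

```text
time_s: 14.5
position: [0.6584, 0.1705, 0.1379]
tool_rot: [[-0.334, 0.943, 0.002], [0.943, 0.334, -0.0], [-0.001, 0.001, -1.0]]
ft_force: [0.5, -1.9, 7.8]
grip_width: 0.0222
gripper_force: 70.1
```

```bash
python3 - <<'E'
from h import *
F=[];Z=[]
for i in range(8):
    env.get_image("scene"); o=env.observe(); F.append(o["ft_force"]); Z.append(o["position"])
print(np.mean(F,0).round(2),np.std(F,0).round(2),np.mean(Z,0).round(4),np.array(Z)[:,2].round(4))
E
```

```text
[ 0.07 -1.8   8.32] [0.43 0.48 0.35] [0.6584 0.1705 0.1378] [0.1379 0.1378 0.1378 0.1378 0.1378 0.1378 0.1378 0.1378]
```

Static cushion force is about 8 N, roughly 3.2 mm of press. I'll release, rise and measure.

servo_tool(steps=[{"tx":0,"ty":0,"tz":0,"yaw":0,"claw":2.6},{"tx":0,"ty":0,"tz":0,"yaw":0,"claw":3.2},{"tx":0,"ty":0,"tz":0,"yaw":0,"claw":4},{"tx":0,"ty":0,"tz":0,"yaw":0,"claw":5},{"tx":0,"ty":0,"tz":0,"yaw":0,"claw":6},{"tx":0,"ty":0,"tz":0,"yaw":0,"claw":6},{"tx":0,"ty":0,"tz":0,"yaw":0,"claw":6},{"tx":0,"ty":0,"tz":0,"yaw":0,"claw":6},{"tx":0,"ty":0,"tz":0.8,"yaw":0,"claw":6},{"tx":0,"ty":0,"tz":1.5,"yaw":0,"claw":6},{"tx":0,"ty":0,"tz":1.5,"yaw":0,"claw":6},{"tx":0,"ty":0,"tz":1.5,"yaw":0,"claw":6},{"tx":0,"ty":0,"tz":1.5,"yaw":0,"claw":6},{"tx":0,"ty":0,"tz":1.5,"yaw":0,"claw":6},{"tx":0,"ty":0,"tz":1.5,"yaw":0,"claw":6},{"tx":0,"ty":0,"tz":1.2,"yaw":0,"claw":6},{"tx":0,"ty":0,"tz":0,"yaw":0,"claw":6},{"tx":0,"ty":0,"tz":0,"yaw":0,"claw":6},{"tx":0,"ty":0,"tz":0,"yaw":0,"claw":6},{"tx":0,"ty":0,"tz":0,"yaw":0,"claw":6}])

```text
time_s: 16.9
position: [0.658, 0.1706, 0.246]
tool_rot: [[-0.334, 0.943, -0.001], [0.943, 0.334, -0.0], [0.0, -0.001, -1.0]]
ft_force: [-0.3, -0.0, 0.5]
grip_width: 0.06
gripper_force: 0.0
```

```bash
python3 - <<'E'
from h import *
o=env.observe(); print(o["position"],o["time_s"],np.abs(o["qvel"]).max())
for i in range(2): p,d,P,m=grab("wrist")
save(p,"w4.png"); np.savez("w4.npz",p=p,d=d,P=P)
c,s=np.cos(np.radians(13)),np.sin(np.radians(13)); ex=np.array([c,s]); ey=np.array([-s,c]); B=np.array([.6584,.1692])
for n in ["wrist","scene","side"]:
    if n!="wrist":
        S=[grab(n) for _ in range(5)]; p,P=S[0][0],np.median([x[2] for x in S],0); np.savez(n+"4.npz",p=p,P=P,d=S[0][1])
    V=p.max(2); L=(P[...,:2]-B)@np.stack([ex,ey],1); z=P[...,2]
    k=(np.hypot(*np.moveaxis(L,-1,0))<.018)&(z>.135)&(z<.165)&(V<70); q=P[k]; 
    h,e=np.histogram(q[:,2],np.arange(.135,.166,.001)); print(n,"knob z hist",h)
    t=q[(q[:,2]>np.percentile(q[:,2],50) if n=="wrist" else q[:,2]>q[:,2].max()-.003)]; print(" top med",np.median(t,0).round(4))
    b=(abs(L[...,0])<.03)&(abs(L[...,1])<.07)&(abs(abs(L[...,1])-.05)>.014)&(np.hypot(L[...,0],L[...,1])>.022)&(abs(z-.08)<.004); print(" block z",b.sum(),np.median(z[b]).round(4))
E
```

```text
[0.65800276 0.17056211 0.24599015] 16.9 0.31511600206773493
wrist knob z hist [  7   6  11   6  10  11  12  11   7  11   9   6  14  31 178 375 160   6
   0   0   0   0   0   0   0   0   0   0   0   0]
 top med [0.6577 0.1712 0.1509]
 block z 3570 0.0802
scene knob z hist [ 5  3  0  2  3  4  1  1  4  1  2  2  2  2  6 26  9  3  0  0  0  0  0  0
  0  0  0  0  0  0]
 top med [0.6591 0.1735 0.1508]
 block z 349 0.0807
side knob z hist [ 2  3  4  5  2  5  4  3  5  2  4  4  2  7 25 17  7  0  0  0  0  0  0  0
  0  0  0  0  0  0]
 top med [0.6566 0.1744 0.15  ]
 block z 403 0.08
```

View pics/w4.png

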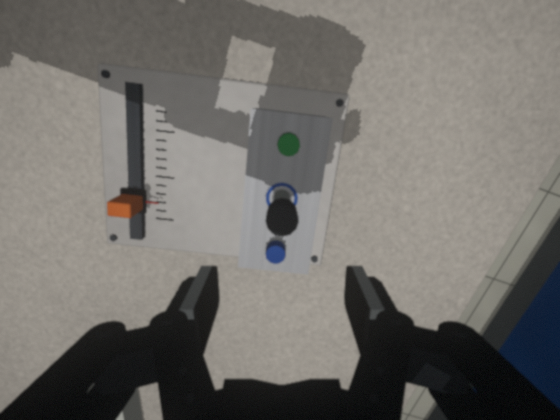

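The released rod stands upright in the bore with its knob at (282,215). The slide is at (125,207), pointer near the 20 mm tick at about (150,201), and the ticks run from (165,220) up to (165,110). Top face minus block face gives about 70.3 mm exposed. Next I'll move over the slide with the fingers along block y.

servo_tool(steps=[{"tx":-0.5,"ty":-0.2,"tz":0,"yaw":-6.9,"claw":6},{"tx":-1,"ty":-0.5,"tz":0,"yaw":-6.9,"claw":6},{"tx":-1.2,"ty":-0.6,"tz":0,"yaw":-6.9,"claw":6},{"tx":-1.2,"ty":-0.6,"tz":0,"yaw":-6.9,"claw":6},{"tx":-1.2,"ty":-0.6,"tz":0,"yaw":-6.9,"claw":5},{"tx":-1.2,"ty":-0.6,"tz":0,"yaw":-6.9,"claw":4},{"tx":-1.2,"ty":-0.6,"tz":0,"yaw":-6.9,"claw":4},{"tx":-1.2,"ty":-0.6,"tz":0,"yaw":-6.9,"claw":4},{"tx":-1.2,"ty":-0.6,"tz":0,"yaw":-6.9,"claw":4},{"tx":-1.2,"ty":-0.6,"tz":-1,"yaw":-6.9,"claw":4},{"tx":-1.2,"ty":-0.6,"tz":-1.5,"yaw":-6.9,"claw":4},{"tx":-1.2,"ty":-0.6,"tz":-2,"yaw":-6.9,"claw":4},{"tx":-1.2,"ty":-0.6,"tz":-2,"yaw":-6.9,"claw":4},{"tx":0,"ty":0,"tz":-2,"yaw":-6.9,"claw":4},{"tx":0,"ty":0,"tz":-1,"yaw":0,"claw":4},{"tx":0,"ty":0,"tz":0,"yaw":0,"claw":4},{"tx":0,"ty":0,"tz":0,"yaw":0,"claw":4},{"tx":0,"ty":0,"tz":0,"yaw":0,"claw":4}])

```text
time_s: 19.3
position: [0.5118, 0.0977, 0.1527]
tool_rot: [[0.974, 0.225, 0.002], [0.225, -0.974, -0.0], [0.002, 0.0, -1.0]]
ft_force: [0.3, -0.3, 0.6]
grip_width: 0.0401
gripper_force: 0.0
```

```bash
cat > rect.py <<'E'
from h import *
import sys
# rectified view in block axes (B=bore, yaw) of plane z=zp; 4 px/mm; x -190..-90, y -75..75
def rect(p,m,B,yaw,zp,x0=-.19,x1=-.09,y0=-.075,y1=.075,k=4000):
    c,s=np.cos(np.radians(yaw)),np.sin(np.radians(yaw)); f=210/np.tan(np.radians(m["fovy"])/2)
    X,Y=np.meshgrid(np.arange(x0,x1,1/k),np.arange(y0,y1,1/k))
    W=np.stack([B[0]+c*X-s*Y,B[1]+s*X+c*Y,np.full_like(X,zp)],-1)
    C=(W-m["T"][:3,3])@m["T"][:3,:3]
    return cv2.remap(p,(C[...,0]/C[...,2]*f+m["cx"]).astype(np.float32),(C[...,1]/C[...,2]*f+m["cy"]).astype(np.float32),cv2.INTER_LINEAR)
E
python3 - <<'E'
from rect import *
for i in range(2): p,d,P,m=grab("wrist")
o=env.observe(); print(o["position"],o["time_s"],np.degrees(np.arctan2(*np.array(o["tool_rot"])[[1,0],1])),np.abs(o["qvel"]).max())
np.savez("w5.npz",p=p,d=d,P=P,T=m["T"])
r=rect(p,m,(.6584,.1692),13.,.010)
hsv=cv2.cvtColor(p,cv2.COLOR_RGB2HSV).astype(int); H,S,V=np.moveaxis(hsv,-1,0)
k=(S>130)&(H<16)&(P[...,2]>.054)&(P[...,2]<.064); q=P[k]; print("slide top",k.sum(), q.mean(0).round(4),((q.max(0)+q.min(0))/2).round(4))
save(np.hstack([cv2.resize(p,(400,300)),np.zeros((300,4,3),np.uint8),cv2.resize(r,(200,300))]),"x.png")
a=cv2.resize(p,(480,360)); b=r[::-1]; out=np.zeros((600,800,3),np.uint8); out[:300,:400]=cv2.resize(p,(400,300)); out[:,400:]=b; save(out,"c5.png")
E
```

```text
[0.51155751 0.09763948 0.15252028] 19.4 -77.03530891786357 0.31249968104568787
slide top 672 [0.5127 0.0977 0.0584] [0.5117 0.0977 0.0575]
```

View pics/c5.png

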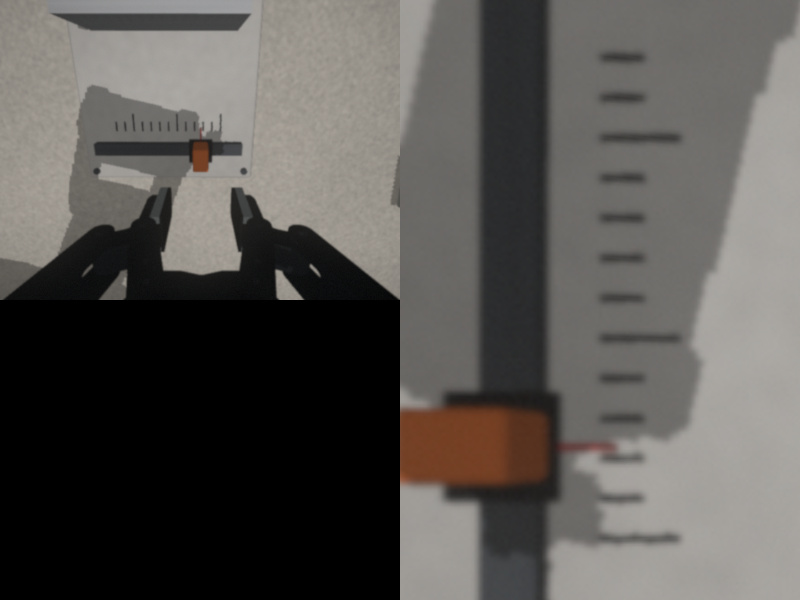

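The rectified view on the right is 4 px/mm, with the 0 tick at row 538, 50 at 338, 100 at 137 and 120 at 57. The pointer at row 447 reads about 22.7 mm. To reach 70.3 it needs +47.6 mm along block y, which is (-10.7, +46.4) mm in world axes. I'll descend, pinch and slide.

servo_tool(steps=[{"tx":0,"ty":0,"tz":-1,"yaw":0,"claw":4},{"tx":0,"ty":0,"tz":-2,"yaw":0,"claw":4},{"tx":0,"ty":0,"tz":-2,"yaw":0,"claw":4},{"tx":0,"ty":0,"tz":-2,"yaw":0,"claw":4},{"tx":0,"ty":0,"tz":-1.5,"yaw":0,"claw":4},{"tx":0,"ty":0,"tz":-1,"yaw":0,"claw":4},{"tx":0,"ty":0,"tz":-0.85,"yaw":0,"claw":4},{"tx":0,"ty":0,"tz":0,"yaw":0,"claw":4},{"tx":0,"ty":0,"tz":0,"yaw":0,"claw":3},{"tx":0,"ty":0,"tz":0,"yaw":0,"claw":2.2},{"tx":0,"ty":0,"tz":0,"yaw":0,"claw":1.4},{"tx":0,"ty":0,"tz":0,"yaw":0,"claw":1.2},{"tx":0,"ty":0,"tz":0,"yaw":0,"claw":1.2},{"tx":0,"ty":0,"tz":0,"yaw":0,"claw":1.2},{"tx":0,"ty":0,"tz":0,"yaw":0,"claw":1.2}], newtons=25)

```text
time_s: 20.9
position: [0.5115, 0.0976, 0.049]
tool_rot: [[0.975, 0.223, 0.001], [0.223, -0.975, -0.0], [0.001, 0.0, -1.0]]
ft_force: [-0.5, 0.5, 6.6]
grip_width: 0.0157
gripper_force: 27.1
```

servo_tool(steps=[{"tx":-0.04,"ty":0.2,"tz":0,"yaw":0,"claw":1.2},{"tx":-0.09,"ty":0.4,"tz":0,"yaw":0,"claw":1.2},{"tx":-0.09,"ty":0.4,"tz":0,"yaw":0,"claw":1.2},{"tx":-0.09,"ty":0.4,"tz":0,"yaw":0,"claw":1.2},{"tx":-0.09,"ty":0.4,"tz":0,"yaw":0,"claw":1.2},{"tx":-0.09,"ty":0.4,"tz":0,"yaw":0,"claw":1.2},{"tx":-0.1,"ty":0.4,"tz":0,"yaw":0,"claw":1.2},{"tx":-0.1,"ty":0.4,"tz":0,"yaw":0,"claw":1.2},{"tx":-0.1,"ty":0.4,"tz":0,"yaw":0,"claw":1.2},{"tx":-0.09,"ty":0.4,"tz":0,"yaw":0,"claw":1.2},{"tx":-0.09,"ty":0.4,"tz":0,"yaw":0,"claw":1.2},{"tx":-0.1,"ty":0.44,"tz":0,"yaw":0,"claw":1.2},{"tx":0,"ty":0,"tz":0,"yaw":0,"claw":1.2},{"tx":0,"ty":0,"tz":0,"yaw":0,"claw":1.2},{"tx":0,"ty":0,"tz":0,"yaw":0,"claw":1.2},{"tx":0,"ty":0,"tz":0,"yaw":0,"claw":1.2},{"tx":0,"ty":0,"tz":0,"yaw":0,"claw":1.2}])

```text
time_s: 22.6
position: [0.5008, 0.1443, 0.049]
tool_rot: [[0.975, 0.223, 0.001], [0.223, -0.975, 0.001], [0.001, -0.0, -1.0]]
ft_force: [0.2, 2.6, 5.9]
grip_width: 0.0158
gripper_force: 27.2
```

```bash
cat > read.py <<'E'
from rect import *
def reading(tag):
    for i in range(2): p,d,P,m=grab("wrist")
    o=env.observe(); print(o["position"],o["time_s"],o["ft_force"],o["grip_width"])
    r=rect(p,m,(.6584,.1692),13.,.010)
    g=cv2.cvtColor(r,cv2.COLOR_RGB2GRAY).astype(float)
    prof=cv2.GaussianBlur(g[:,206:242].mean(1)[:,None],(1,61),15)[:,0]-cv2.GaussianBlur(g[:,206:242].mean(1)[:,None],(1,9),2)[:,0]
    from scipy.signal import find_peaks
    pk,_=find_peaks(prof,height=4,distance=20); print("tick rows",pk)
    rr=r.astype(int); red=(rr[...,0]-(rr[...,1]+rr[...,2])/2)
    mk=(red>25); mk[:,:150]=0
    cols=np.arange(162,215); rows=[np.average(np.arange(600),weights=np.clip(red[:,c]-10,0,None)) for c in cols if red[:,c].max()>25]
    print("pointer rows",np.round(rows[::6],1))
    # tick fit
    n=np.round((pk-62)/40.1); ok=(abs(pk-62-n*40.1)<8)&(n>=0)&(n<=12); a=np.polyfit(pk[ok],n[ok]*10,1); print("reading",np.polyval(a,np.median(rows)).round(2) if rows else None,a, "cam y(block)",((m["T"][:2,3]-np.array([.6584,.1692]))@[-.225,.974]).round(4))
    out=np.zeros((600,800,3),np.uint8); out[:300,:400]=cv2.resize(p,(400,300)); out[:,400:]=r[::-1]; save(out,tag)
E
python3 -c "
from read import *
reading('c6.png')"
```

```text
[0.50076248 0.14427337 0.04894139] 22.7 [0.12261864 2.45928161 5.21147517] 0.01542386358230249
tick rows [ 60 100 141 181 221 261 301 341 381 421 462 502 542]
pointer rows [341.9 341.8 341.9 341.9 341.8 341.9 341.9 341.7 341.8]
reading 70.15 [  0.24910929 -15.00105962] cam y(block) 0.0103
```

View pics/c6.png

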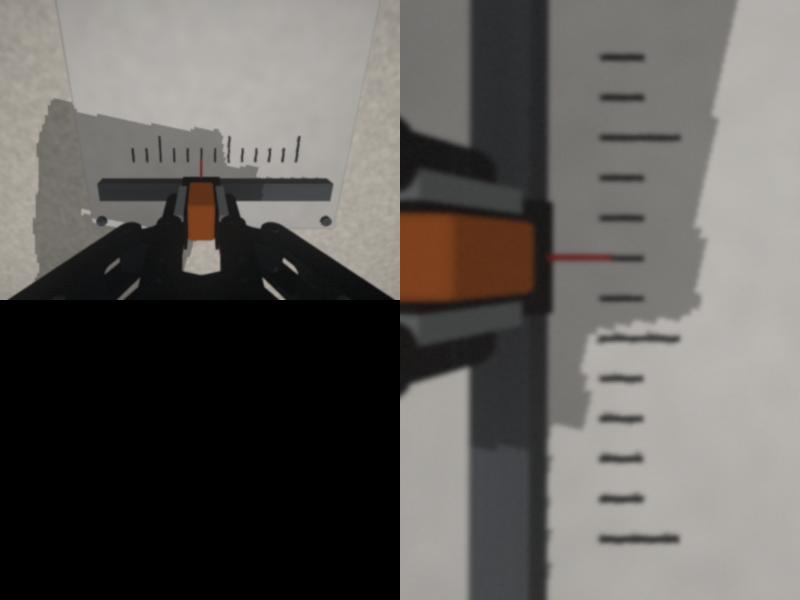

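The pointer sits on the 70 mm tick (row 258) and reads about 70.15, matching the rod. I'll release, rise and make a final check.

servo_tool(steps=[{"tx":0,"ty":0,"tz":0,"yaw":0,"claw":1.8},{"tx":0,"ty":0,"tz":0,"yaw":0,"claw":2.4},{"tx":0,"ty":0,"tz":0,"yaw":0,"claw":3.2},{"tx":0,"ty":0,"tz":0,"yaw":0,"claw":4},{"tx":0,"ty":0,"tz":0,"yaw":0,"claw":4},{"tx":0,"ty":0,"tz":0,"yaw":0,"claw":4},{"tx":0,"ty":0,"tz":0.5,"yaw":0,"claw":4},{"tx":0,"ty":0,"tz":1.5,"yaw":0,"claw":4},{"tx":0,"ty":0,"tz":2,"yaw":0,"claw":4},{"tx":0,"ty":0,"tz":2,"yaw":0,"claw":4},{"tx":0,"ty":0,"tz":2,"yaw":0,"claw":4},{"tx":0,"ty":0,"tz":2,"yaw":0,"claw":4},{"tx":0,"ty":0,"tz":2,"yaw":0,"claw":4},{"tx":0,"ty":0,"tz":0,"yaw":0,"claw":4},{"tx":0,"ty":0,"tz":0,"yaw":0,"claw":4},{"tx":0,"ty":0,"tz":0,"yaw":0,"claw":4}])

```text
time_s: 24.3
position: [0.5, 0.1439, 0.1673]
tool_rot: [[0.975, 0.223, -0.002], [0.223, -0.975, -0.0], [-0.002, -0.0, -1.0]]
ft_force: [0.2, 0.1, 0.0]
grip_width: 0.0396
gripper_force: 0.0
```

```bash
python3 - <<'E'
from read import *
reading('c7.png')
ey=np.array([-.225,.974]);ex=np.array([.974,.225])
for n in ["scene","side"]:
    P=np.median([grab(n)[2] for _ in range(8)],0); p=grab(n)[0]; L=P[...,:2]-[.6584,.1692]; z=P[...,2]; x,y=L@ex,L@ey
    k=(np.hypot(x,y)<.009)&(z>.146)&(z<.155); b=(abs(x)<.03)&(abs(y)<.07)&(abs(abs(y)-.05)>.014)&(np.hypot(x,y)>.022)&(abs(z-.08)<.004)
    print(n,k.sum(),np.median(z[k]),np.median(z[b]),np.median(z[k])-np.median(z[b]))
E
```

```text
[0.50011158 0.14395241 0.16737626] 24.4 [ 0.05711308 -0.178797    0.36113921] 0.039964144064815244
tick rows [ 60 100 141 181 221 261 301 341 381 421 461 501 541]
pointer rows [341.1 341.  341.  341.1 341.8 342.1 342.1 341.9 341.9]
reading 70.23 [  0.24962194 -15.09780193] cam y(block) 0.0101
scene 31 0.15124719843711426 0.08061515817924392 0.07063204025787034
side 27 0.1503843088400339 0.07989479761471405 0.07048951122531985
```

```bash
python3 -c "
from rig import env
print(env.close_job())"
```

```text
the job is handed in; nothing more can be done
None
```

The job is handed in: the rod was pressed about 3 mm into the cushion and left standing with about 70.4 mm showing (camera, ±0.5 mm), and the slide is released at about 70.2 mm; the verdict was not shown.

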